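Find the clear well of a block heater by feel and seat a sample tube in it

ROBOT

A 7-joint arm with a two-finger parallel gripper is mounted at the origin on the work surface. World frame = base frame: x ahead of the robot, y to its left, z up, the work surface at z = 0. Lengths are in m, angles in rad, forces in N, time in s.
With the tool pointing down it reaches from about 0.4 to 0.85 m from the base axis. Payload 4.5 kg.
Tool frame: the origin (TCP) lies midway between the tips of the shut fingers; the grasp point (between the pads) lies 19 mm behind it; z points along the fingers, x is the direction in which the jaws open and shut, and the axes are right-handed (so a half turn about z gives the same grasp; the last joint's range is limited). The gripper opens to 85 mm and grips with 20 to 120 N. Pads are 22 mm wide; open, the fingers measure 114 mm over their backs; the gripper's body (76 mm by 85 mm) begins 54 mm behind the grasp point. The pads swing forward as they close: fully open they stand 13 mm farther back than shut.
Start: joints at [1.361, 0.689, -0.195, 1.565, 0.157, 0.902, -0.215], TCP at [0.151, -0.607, 0.231] pointing down, gripper open.
Joint ranges: [-3.01, 3.01], [-0.46, 2.08], [-1.47, 1.51], [0.13, 2.56], [-1, 4.14], [0.04, 2.09], [-2.66, 2.66]. Speed limits (rad/s): [2.57, 2.57, 3.14, 3.14, 3.14, 3.14, 3.14].

INTERFACE

Orientations are given as a rotation vector (axis times angle).
In Python, from station import status, cams, bot, spotter gives the robot as it stands.
- The arm moves only by the tool carry_out, never from a script. Its argument "motion" is a list of rows, each an object with "dr": the turn, a rotation vector about the tool's x, y, z in degrees, a list of three; "travel": the shift along the tool's x, y, z in mm, a list of three; "grip": the opening in per cent of the stroke, from 0 (shut) to 100 (fully open). A call has 1 to 10 rows; each row is the pose to reach, as a shift and turn from the pose commanded when the call began, along the tool's axes at that moment; what a row does not reach only later rows make up. A row lasts 1/12 s, in which the tool goes at most 41.7 mm and 7.16 degrees, less where a joint would pass 70% of its speed; a pose out of reach is approached as far as the arm can. A call with a gripper value outside its range is refused whole. The fingers move at their own pace and stop on an object; the grip force is fixed at half the most. Time passes only in rows, so rows that repeat a pose let the fingers close. It gives the time, the measured TCP pose, the force and the opening at its end, in the units of the state.
- status.get_obs(): the state, without advancing time (a new reading comes with each control period).
- cams.get_image(name): name is "side" or "top" or "wrist"; returns a dict with "pixels" (400x640x3 uint8, red, green, blue), "mtx" (3x3 intrinsics, pixels), "position" and "attitude" of the camera in the world; the wrist camera has in their place "tool_from_camera" (4x4, takes a point from camera to tool coordinates, whose origin is the TCP and whose axes are the tool frame's). Camera axes: x right, y up, looking along -z (the intrinsics and any distortion apply to the point x, -y, -z); pixel columns grow to the right and rows downward; lengths in m; the calibration is good to about 2 mm. A picture is of the moment at which its call begins: read the wrist's pose just before it. There is no depth.
- bot.sign_off(): hands the job in, once; it reports no verdict.
Trained networks look in a picture, given as the dict that the camera call returned (one of the last four; its "shot" number tells which), for a name from the list of things; names that differ only in an ending like _2 or _b are one class to them, and where a whole thing is asked for, a point or a joint stands for the part that bears it (a point fixed in the world has none). Each returns a list of dicts, best first, with "p" (0 to 1); they miss things now and then, are a little off and sometimes report something else, mostly with a low value. They report only what shows in the picture. A call takes as long as a camera call. They do not tell look-alikes from the thing itself.
- spotter.recognise(target, picture): "point" ([column, row] in pixels, amid what is visible of it).
- spotter.masks_of(target, picture): "region" (400x640 bool, what is visible of it) and "point" ([column, row] in pixels, amid what is visible of it).
- spotter.place_of(target, picture): "point" ([column, row] in pixels: a listed point, or the origin of a listed thing).
The state is a dict: "time": time; "qpos": joint angles; "qvel": joint speeds; "joint_efforts": joint torques, N m; "tcp_pos": TCP position; "ee_rot": TCP orientation; "contact_force": force on the tool from outside, world axes, zero at the start; "wrist_torque": the same for the moment, N m; "gripper_width": finger opening in m.
Only numpy, scipy, OpenCV 4.12 (cv2) and the standard library are available. Lean on these libraries where they do the work, as an engineer would, in place of code of your own. Each camera call takes 0.05 s, during which the arm holds its last target.

TASK

Take the tall capped glass tube out of the rack and put it into the block heater's one clear well: the other two wells still have a rubber spacer plug from an earlier run lying at the bottom, so feel each well gently with the foot of the tube, pressing it no harder than you would any thin glass, until you find the one where it goes fully down. Leave the tube standing fully home in that well and let go, without knocking over or pushing about the other things on the bench.

Things in the scene. Friction and masses are not known exactly. Their poses are not given: they have to be found in the camera images.
- tube_center (a point): Tall capped sample tube, the only tall one in the rack, 99 mm long in all, 30 to 65 g: clear glass body 18 mm in diameter and 75 mm long, black cap on top 26 mm in diameter and 24 mm high. This point is on its axis half-way up (49.5 mm above the foot); z runs up the axis. Grip it by the cap, whose middle is 37.5 mm above this point.
- tube_foot (a point): The same tube: centre of the underside of its foot. The foot is tapered: 10 mm across at the very bottom, widening to 18 mm over the lowest 5 mm.
- rack: White rack, fixed, 60 mm (x) by 150 mm (y) by 40 mm high, origin at the centre of its underside. Three holes in a row at y = -45, 0, +45 mm, 20 mm wide, 25 mm deep. One, any of them, holds the tall tube; the others hold stubby capped tubes (60 mm long, tops 75 mm above the bench), which stay.
- heater: Block heater, fixed: white housing 150 mm (x) by 210 mm (y) by 70 mm high, origin at the centre of its underside. In a recess in its top lies a loose, heavy (1.2 kg) aluminium block, 60 mm (x) by 150 mm (y), its top 80 mm above this origin. Press on it with less than 15 N; nothing gives, so lower at about 10 mm/s where you may touch.
- heater_mid (a point): Point on the heater, 80 mm above its origin, at the level of the block's top. The block has three upright wells in a row along the heater's y axis, 45 mm apart, 20 mm wide, chamfered 2 mm. Nominally the middle well is here, but the recess is too long: the block lies anywhere up to 6 mm either way along y (1 mm in x), and its place is not measured.
- heater_home (a point): Point on the heater, 44 mm above its origin: the level of the floor of a clear well (36 mm deep, black rubber pad). The tube is home when its foot is at this level. Two wells have a leftover black rubber plug on the floor: there the foot stops 20 mm deep, 16 mm above this level. Exactly one well is clear, any of the three.
Not all that is in view belongs to the job. Leave any pink or yellow look-alike of the rack alone.

How it is judged:
By the outcome, as a careful person would: the job done as asked, in the order asked, and still so for the second after the job is handed in, with the robot touching nothing.
It also fails if it takes over 67 s, if anything falls off the work surface, if the arm or the gripper's body presses on something with over 40 N, if the wrist force passes 120 N, or if a joint passes its speed limit or range.

## Working session

There is one attempt and no reset: what is moved stays moved. The work goes in short steps, Python scripts to look and compute and a tool call to move; the robot and the scene stay as the last step left them, time stands still between calls to the robot, and variables do not carry over. Pictures are saved under pics/ and viewed, and the job is handed in when it is done.

Besides the shell and the picture viewer there is one more tool, called after ">>>" as a command line: name --argument value ..., lists and objects as JSON in quotes. carry_out: Moves the arm, as the interface text tells. Its arguments: {"type":"object","properties":{"motion":{"type":"array"}},"required":["motion"]}

```bash
ls; mkdir -p pics; cat > h.py <<'E'
import numpy as np, cv2
from scipy.spatial.transform import Rotation as R
from station import status, cams, bot, spotter
def save(im,n,crop=None,s=1):
    p=im["pixels"][:,:,::-1]
    if crop: c0,r0,c1,r1=crop; p=p[r0:r1,c0:c1]
    if s!=1: p=cv2.resize(p,None,fx=s,fy=s,interpolation=cv2.INTER_CUBIC)
    cv2.imwrite(f"pics/{n}.png",p)
E
python3 - <<'E'
from h import *
o=status.get_obs(); print(o)
for n in ["side","top","wrist"]:
    im=cams.get_image(n); save(im,n+"0")
    print(n,{k:(v if k!="pixels" else 0) for k,v in im.items()})
    for t in ["tube_center","tube_foot","rack","heater","heater_mid"]:
        print(t,[(np.round(d["point"],1).tolist(),round(d["p"],2)) for d in spotter.place_of(t,im)])
E
```

```text
pics
{'time': 0.0, 'qpos': array([ 1.36082512,  0.69002545, -0.194503  ,  1.56638395,  0.15727594,
        0.90248661, -0.21511766]), 'qvel': array([ 0.00087703, -0.00106736, -0.00013276,  0.00054431, -0.0002432 ,
        0.00288151,  0.00168492]), 'joint_efforts': array([ 3.71198803e-05, -5.39604270e+01, -1.26653150e+00, -1.58538330e+01,
        9.11704759e-03,  9.48786299e-03,  8.56426077e-07]), 'tcp_pos': array([ 0.15064061, -0.60588164,  0.23044725]), 'ee_rot': array([-2.47424797,  1.9341438 ,  0.00248279]), 'contact_force': array([ 0.29887496,  0.22087762, -0.32698068]), 'wrist_torque': array([ 0.03105787,  0.02779752, -0.08610442]), 'gripper_width': 0.0849392331750888}
side {'pixels': 0, 'mtx': array([[516.48492087,   0.        , 320.39453877],
       [  0.        , 516.48492087, 205.62476896],
       [  0.        ,   0.        ,   1.        ]]), 'position': array([0.02842679, 0.70484554, 0.82871335]), 'attitude': array([ 0.24844881, -1.25059943, -2.48625968]), 'shot': 1}
tube_center [([273.4, 211.8], 0.51)]
tube_foot [([276.4, 222.5], 0.81)]
rack [([362.1, 150.7], 0.91), ([328
[... 647 characters left out ...]
ter [([229.4, 171.1], 0.96)]
heater_mid [([227.8, 160.9], 0.58)]
wrist {'pixels': 0, 'mtx': array([[303.74532659,   0.        , 315.99707946],
       [  0.        , 303.74532659, 196.12522151],
       [  0.        ,   0.        ,   1.        ]]), 'tool_from_camera': array([[ 9.99998987e-01,  2.68874801e-04, -1.39745289e-03,
         3.93354951e-04],
       [-1.41831818e-04, -9.58269197e-01, -2.85867321e-01,
        -7.28760946e-02],
       [-1.41599858e-03,  2.85867230e-01, -9.58268189e-01,
        -1.42667454e-01],
       [ 0.00000000e+00,  0.00000000e+00,  0.00000000e+00,
         1.00000000e+00]]), 'shot': 3}
tube_center []
tube_foot []
rack [([138.9, 51.7], 0.91)]
heater []
heater_mid []
```

View pics/side0.png

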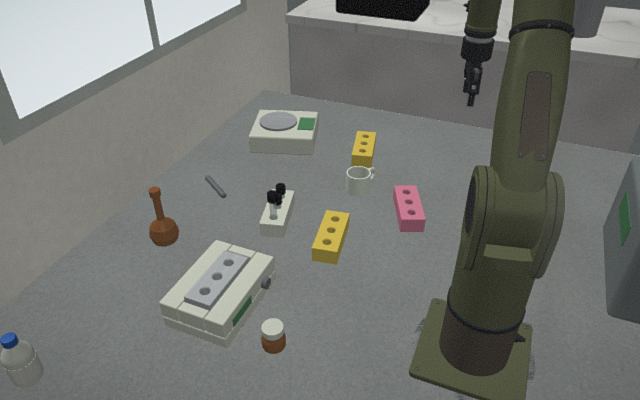

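View pics/top0.png

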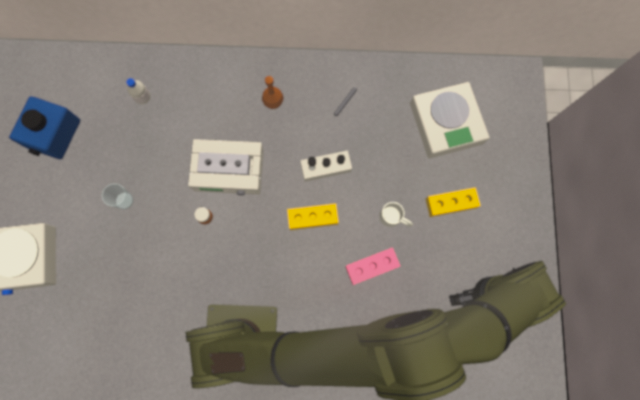

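View pics/wrist0.png

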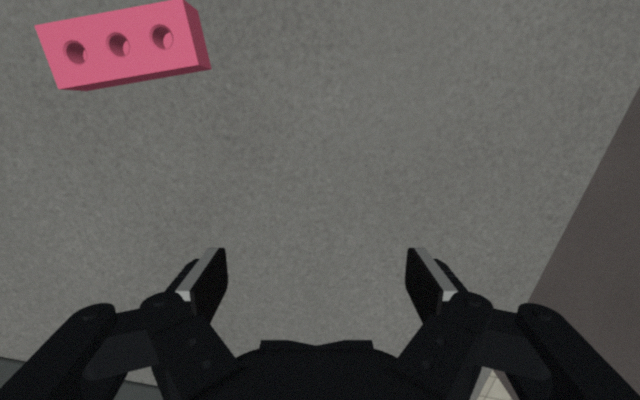

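The white rack is at side (278,212) and top (326,165). The pink and yellow ones are look-alikes. In the top view the leftmost cap (312,161) leans outward most, which fits the tall tube. I'll check that in enlarged crops and work out positions.

```bash
cat >> h.py <<'E'
def pose(im):
    if "position" in im: return R.from_rotvec(im["attitude"]).as_matrix(), np.array(im["position"])
    o=im["obs"]; T=im["tool_from_camera"]; Rt=R.from_rotvec(o["ee_rot"]).as_matrix()
    return Rt@T[:3,:3], Rt@T[:3,3]+o["tcp_pos"]
def ray(im,px):
    Rm,p=pose(im); K=im["mtx"]
    d=np.array([(px[0]-K[0,2])/K[0,0],-(px[1]-K[1,2])/K[1,1],-1.0]); return p,Rm@d
def atz(im,px,z):
    p,d=ray(im,px); return p+d*(z-p[2])/d[2]
def proj(im,P):
    Rm,p=pose(im); c=Rm.T@(np.asarray(P)-p); K=im["mtx"]
    return np.array([K[0,0]*c[0]/-c[2]+K[0,2], K[1,1]*c[1]/c[2]+K[1,2]])
def wrist():
    o=status.get_obs(); im=cams.get_image("wrist"); im["obs"]=o; return im
E
python3 - <<'E'
from h import *
s=cams.get_image("side"); t=cams.get_image("top")
save(s,"sc",(140,160,340,350),4); save(t,"tc",(180,120,380,220),4)
for im,n in((s,"s"),(t,"t")):
  for k,z in (("tube_center",.0645),("heater_mid",.08),("heater",0),("rack",0)):
    for d in spotter.place_of(k,im): print(n,k,d["p"].__round__(2),np.round(d["point"],1),atz(im,d["point"],z).round(4))
  for d in spotter.masks_of("heater",im)[:1]+spotter.masks_of("tube_center",im)[:3]+spotter.masks_of("rack",im):
    ys,xs=np.nonzero(d["region"]); print(d["p"],d["point"],cv2.minAreaRect(np.c_[xs,ys].astype(np.int32)))
E
```

```text
s tube_center 0.54 [272.8 212.4] [ 0.5176 -0.1775  0.0645]
s heater_mid 0.95 [217.5 273.4] [0.5202 0.0702 0.08  ]
s heater 0.86 [225.1 304.5] [0.5076 0.0782 0.    ]
s heater 0.16 [277.  220.7] [ 0.5329 -0.2243  0.    ]
s rack 0.93 [407.3 213.8] [ 0.2281 -0.3809  0.    ]
s rack 0.79 [331.3 242.1] [ 0.3718 -0.1985  0.    ]
s rack 0.65 [277.4 221. ] [ 0.5314 -0.2236 -0.    ]
s rack 0.64 [362.  153.6] [ 0.4373 -0.6281  0.    ]
0.56 [220.9, 300.2] ((217.8963623046875, 289.7244873046875), (81.46536254882812, 116.24955749511719), 35.09581756591797)
0.55 [271.1, 202.4] ((272.0, 204.5), (29.0, 10.0), 90.0)
0.98 [277.1, 222.1] ((276.6387939453125, 212.85586547851562), (27.620264053344727, 52.198123931884766), 17.354022979736328)
0.71 [363.6, 146.8] ((363.0540466308594, 148.67568969726562), (21.700666427612305, 36.49657440185547), 9.462322235107422)
0.7 [410.0, 211.3] ((408.4536437988281, 208.1170654296875), (50.426673889160156, 27.099096298217773), 77.90524291992188)
0.56 [328.5, 237.3] ((330.21527099609375, 236.91104125976562), (28.6343994140625, 55.06156921386719), 17.354022979736328)
t tube
[... 268 characters left out ...]
k 0.85 [371.7 264. ] [ 0.2391 -0.3861  0.    ]
t rack 0.8 [451.2 201.6] [ 0.4421 -0.6335  0.    ]
0.69 [226.8, 175.8] ((225.1624298095703, 166.22589111328125), (72.31575012207031, 53.72027587890625), 4.085616588592529)
0.94 [370.4, 263.8] ((371.6032409667969, 265.7654113769531), (21.228994369506836, 51.933372497558594), 68.74949645996094)
0.72 [453.9, 199.9] ((452.58392333984375, 201.44357299804688), (21.589990615844727, 52.81978988647461), 79.28687286376953)
0.7 [322.6, 167.1] ((325.4000244140625, 165.1999969482422), (21.93071174621582, 48.331382751464844), 77.90524291992188)
0.56 [310.1, 217.8] ((312.0290222167969, 215.99658203125), (21.849313735961914, 49.5991096496582), 83.2901611328125)
```

View pics/sc.png

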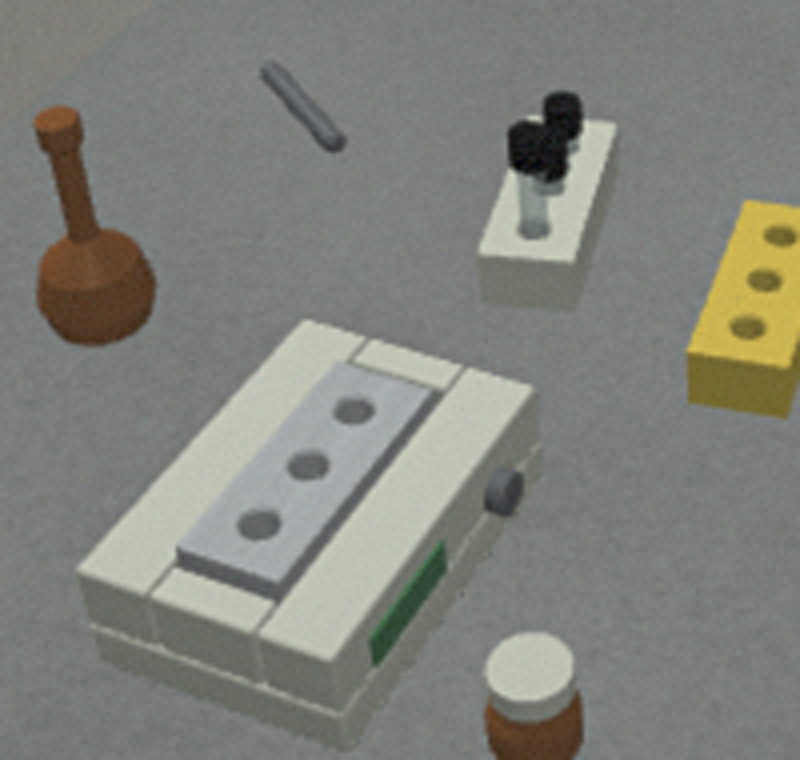

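View pics/tc.png

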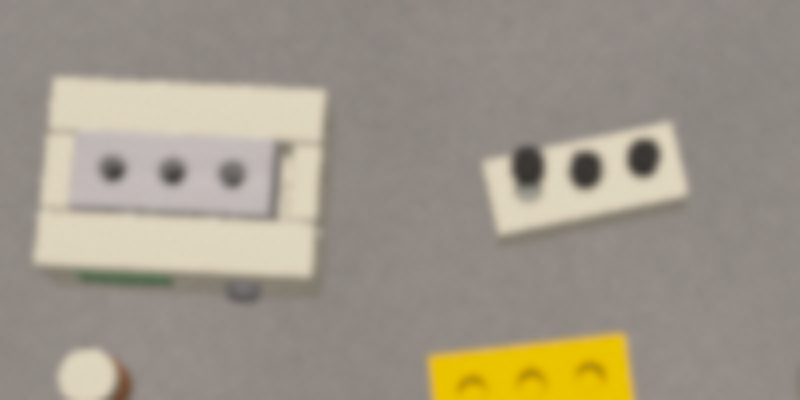

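The tall tube is the leftmost cap in the top view, px (312,161), and side px (271,197). It's the only one showing a long glass neck above the rack, and it sits in the rack hole nearest the heater. Next I'll work out the move to hover above it.

```bash
cat >> h.py <<'E'
def move(o,P,xdir,grip_note=None):
    """shift/turn in tool axes to reach TCP P, pointing down, tool x along xdir"""
    Rt=R.from_rotvec(o["ee_rot"]).as_matrix()
    x=np.array([xdir[0],xdir[1],0]);x/=np.linalg.norm(x)
    if x@Rt[:,0]<0: x=-x
    z=np.array([0,0,-1.]); Rd=np.c_[x,np.cross(z,x),z]
    t=Rt.T@(np.asarray(P)-o["tcp_pos"])*1000
    dr=R.from_matrix(Rt.T@Rd).as_rotvec(degrees=True)
    return t.round(1),dr.round(2)
E
python3 - <<'E'
from h import *
o=status.get_obs(); print(o["time"], R.from_rotvec(o["ee_rot"]).as_matrix().round(3))
t=cams.get_image("top"); s=cams.get_image("side")
cap=atz(t,(311.8,160.8),.108); a=atz(t,(326.2,162),.072); b=atz(t,(340.8,159.3),.072)
cs=atz(s,(140+528/4,160+146/4),.102)
print(cap,cs,a,b)
row=b-a; print(np.degrees(np.arctan2(row[1],row[0])))
w=[atz(t,(180+c/4,120+r/4),.08) for c,r in((112,168),(172,171),(232,174))]
ws=[atz(s,(140+c/4,160+r/4),.08) for c,r in((258,524),(308,465),(353,410))]
print(w,ws)
row=np.array([-1*0,0,0])+(b-a); n=np.array([-row[1],row[0]])
print(n/np.linalg.norm(n))
print(move(o,[cap[0],cap[1],.235],n))
E
```

```text
1.7 [[ 0.241 -0.97   0.   ]
 [-0.97  -0.241 -0.   ]
 [ 0.     0.    -1.   ]]
[ 0.5266245  -0.19362333  0.108     ] [ 0.52386773 -0.19037917  0.102     ] [ 0.53538491 -0.23689224  0.072     ] [ 0.54547127 -0.2808672   0.072     ]
-77.08174000971844
[array([0.52034218, 0.11812333, 0.08      ]), array([0.51960041, 0.07297879, 0.08      ]), array([0.51885886, 0.02784741, 0.08      ])] [array([0.51779797, 0.12315224, 0.08      ]), array([0.51677342, 0.0777882 , 0.08      ]), array([0.516546  , 0.03308765, 0.08      ])]
[0.97469    0.22356076]
(array([-310. , -464.3,   -3.7]), array([ 1.000e-02, -0.000e+00, -8.895e+01]))
```

>>> carry_out --motion '[{"dr":[0,0,-89],"travel":[-310,-464,-4],"grip":100},{"dr":[0,0,-89],"travel":[-310,-464,-4],"grip":100},{"dr":[0,0,-89],"travel":[-310,-464,-4],"grip":100},{"dr":[0,0,-89],"travel":[-310,-464,-4],"grip":100},{"dr":[0,0,-89],"travel":[-310,-464,-4],"grip":100},{"dr":[0,0,-89],"travel":[-310,-464,-4],"grip":100},{"dr":[0,0,-89],"travel":[-310,-464,-4],"grip":100},{"dr":[0,0,-89],"travel":[-310,-464,-4],"grip":100},{"dr":[0,0,-89],"travel":[-310,-464,-4],"grip":100},{"dr":[0,0,-89],"travel":[-310,-464,-4],"grip":100}]'

```text
time: 2.63
tcp_pos: [0.4323, -0.2968, 0.2346]
ee_rot: [3.139, -0.112, 0.001]
contact_force: [-0.2, -0.9, -0.3]
gripper_width: 0.0853
```

```bash
python3 - <<'E'
from h import *
o=status.get_obs(); print(o["time"],o["tcp_pos"]); print(move(o,[.5266,-.1936,.235],[.975,.2236]))
E
```

```text
2.6333 [ 0.43232955 -0.29684891  0.23461563]
(array([  86.7, -109.7,   -0.4]), array([  0.04,  -0.02, -16.99]))
```

>>> carry_out --motion '[{"dr":[0,0,-17],"travel":[87,-110,0],"grip":100},{"dr":[0,0,-17],"travel":[87,-110,0],"grip":100},{"dr":[0,0,-17],"travel":[87,-110,0],"grip":100},{"dr":[0,0,-17],"travel":[87,-110,0],"grip":100},{"dr":[0,0,-17],"travel":[87,-110,0],"grip":100},{"dr":[0,0,-17],"travel":[87,-110,0],"grip":100}]'

```text
time: 3.13
tcp_pos: [0.5267, -0.1946, 0.2342]
ee_rot: [3.122, 0.347, -0.0]
contact_force: [0.3, -0.6, 1.0]
gripper_width: 0.0853
```

```bash
python3 - <<'E'
from h import *
im=wrist(); print(im["obs"]["time"],im["obs"]["tcp_pos"],im["obs"]["ee_rot"]); save(im,"w1")
for k in("tube_center","tube_foot","rack"):
  print(k,[(np.round(d["point"],1),round(d["p"],2)) for d in spotter.place_of(k,im)])
print([proj(im,[.5266,-.1936,z]).round(0) for z in(.114,.102,.09,.0645)])
E
```

```text
3.1333 [ 0.52671851 -0.19462354  0.23417583] [ 3.12216136e+00  3.47245340e-01 -4.70859605e-04]
tube_center [(array([313.6, 176.2]), 0.95)]
tube_foot [(array([319.1, 164.9]), 0.74)]
rack [(array([314.2, 196.7]), 0.94), (array([191.1, 141.6]), 0.74), (array([ 72.6, 253.5]), 0.67)]
[array([316., 188.]), array([316., 185.]), array([316., 182.]), array([316., 176.])]
```

View pics/w1.png

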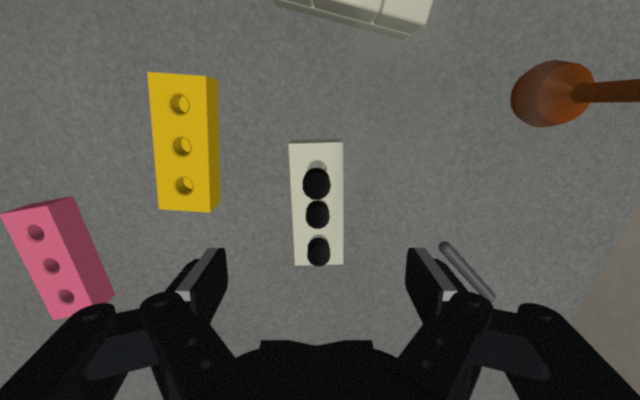

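```bash
python3 - <<'E'
from h import *
im=wrist(); save(im,"w1c",(270,130,360,275),4)
g=im["pixels"].max(2); m=((g<45)*255).astype(np.uint8); m[240:]=0
n,l,st,c=cv2.connectedComponentsWithStats(m)
for i in range(1,n):
  if st[i,4]>100: print(st[i],c[i])
def sil(x,y,zb=.09,zt=.114,r=.013):
  a=np.linspace(0,2*np.pi,40)
  P=np.array([proj(im,[x+r*np.cos(t),y+r*np.sin(t),z]) for z in(zb,zt) for t in a]); return P.min(0),P.max(0)
print(sil(.5266,-.1936), g[183,295:340])
print(g[160:235,317])
E
```

```text
[306 166  26  31 638] [318.27429467 180.68025078]
[309 199  22  27 473] [319.1564482  212.04016913]
(array([303.92726277, 166.03645161]), array([332.96896155, 199.42022171])) [187 186 186 189 186 189 187 189 184 150  69  25  13  10  16  20  14  14
  15  16  17  16  16  13  14  23  18  18  17  25  24  25  29  33  36  40
  44  61 138 176 178 178 177 174 176]
[122 123 122 122 104  65  20  10   1   6  13  20  14  18  17  14  12  16
  18  17  16  18  19  16  17  17  12  20  15  17  16  13  16  11   9  25
  63 103  94  35   5  12   7   6  15  19  17  17  13  14  23  19  20  14
  18  20  18  19  22  21  19  21  20  19  16  38 114 180 185 185 184 186
 171 145 129]
```

View pics/w1c.png

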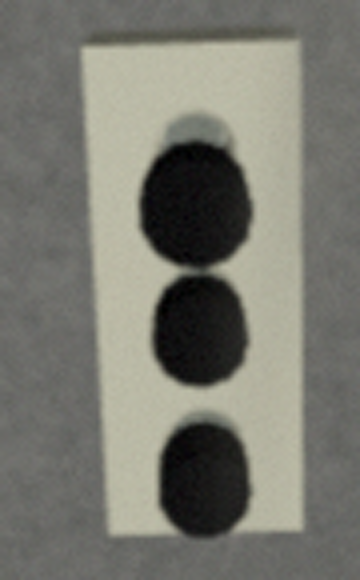

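```bash
python3 - <<'E'
from h import *
o=status.get_obs(); print(o["time"],o["tcp_pos"]); print(move(o,[.5264,-.192,.081],[.975,.2236]))
E
```

```text
3.3833 [ 0.52535258 -0.197082    0.23420091]
(array([  2.3,  -4.9, 153.2]), array([ 0.05,  0.06, -0.49]))
```

```bash
python3 - <<'E'
from h import *
for _ in range(2):
  im=wrist(); print(im["obs"]["tcp_pos"],im["obs"]["ee_rot"],status.get_obs()["tcp_pos"])
g=im["pixels"].max(2).astype(float)
print(g[183,302:308],g[183,329:336],g[160:170,318],g[192:202,318])
def sil(x,y,zb=.09,zt=.114,r=.013):
  a=np.linspace(0,2*np.pi,40)
  P=np.array([proj(im,[x+r*np.cos(t),y+r*np.sin(t),z]) for z in(zb,zt) for t in a]); return P.min(0),P.max(0)
print(sil(.5264,-.192)); print(move(im["obs"],[.5264,-.192,.081],[.975,.2236]))
E
```

```text
[ 0.52535258 -0.197082    0.23420091] [ 3.12218419e+00  3.39830596e-01 -1.53982268e-03] [ 0.52552822 -0.19678742  0.23425499]
[ 0.52552822 -0.19678742  0.23425499] [ 3.12231423e+00  3.40542540e-01 -1.12915233e-03] [ 0.52575457 -0.19646693  0.23432106]
[183. 161.  99.  31.  14.  16.] [ 35.  37.  49. 109. 162. 175. 179.] [122. 122. 122. 123. 119.  91.  22.   9.   4.   5.] [22. 18. 18. 17. 31. 74. 91. 36. 10. 14.]
(array([303.50457424, 164.83291809]), array([332.56735043, 198.16690176]))
(array([  2. ,  -4.6, 153.3]), array([ 0.04,  0.05, -0.47]))
```

>>> carry_out --motion '[{"dr":[0,0,0],"travel":[1,-3,35],"grip":100},{"dr":[0,0,0],"travel":[1,-3,70],"grip":100},{"dr":[0,0,0],"travel":[1,-3,100],"grip":100},{"dr":[0,0,0],"travel":[1,-3,115],"grip":100},{"dr":[0,0,0],"travel":[1,-3,115],"grip":100},{"dr":[0,0,0],"travel":[1,-3,115],"grip":100},{"dr":[0,0,0],"travel":[1,-3,115],"grip":100},{"dr":[0,0,0],"travel":[1,-3,115],"grip":100}]'

```text
time: 4.15
tcp_pos: [0.5279, -0.1925, 0.1209]
ee_rot: [3.122, 0.344, 0.005]
contact_force: [0.2, 0.6, -0.1]
gripper_width: 0.0854
```

```bash
python3 - <<'E'
from h import *
im=wrist(); o=im["obs"]; print(o["time"],o["tcp_pos"]); print(move(o,[.5264,-.192,.081],[.975,.2236])); save(im,"w2")
print(status.get_obs()["tcp_pos"])
a=np.linspace(0,2*np.pi,40)
P=np.array([proj(im,[.5264+.013*np.cos(t),-.192+.013*np.sin(t),z]) for z in(.09,.114) for t in a]);print(P.min(0),P.max(0))
E
```

```text
4.15 [ 0.52791173 -0.19249374  0.12086403]
(array([-1.5, -0.9, 39.9]), array([ 0.08, -0.16, -0.35]))
[ 0.52781995 -0.19249363  0.12082171]
[289.09365342 206.4561769 ] [337.22275999 265.05458628]
```

View pics/w2.png

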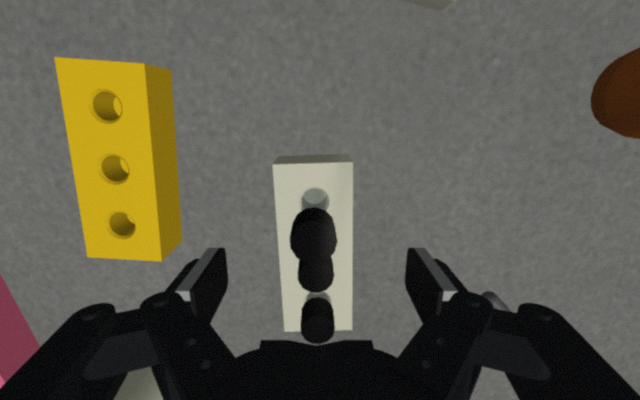

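>>> carry_out --motion '[{"dr":[0,0,0],"travel":[-1.5,-1,15],"grip":100},{"dr":[0,0,0],"travel":[-1.5,-1,30],"grip":100},{"dr":[0,0,0],"travel":[-1.5,-1,40],"grip":100},{"dr":[0,0,0],"travel":[-1.5,-1,40],"grip":100},{"dr":[0,0,0],"travel":[-1.5,-1,40],"grip":60},{"dr":[0,0,0],"travel":[-1.5,-1,40],"grip":45},{"dr":[0,0,0],"travel":[-1.5,-1,40],"grip":36},{"dr":[0,0,0],"travel":[-1.5,-1,40],"grip":36},{"dr":[0,0,0],"travel":[-1.5,-1,40],"grip":36},{"dr":[0,0,0],"travel":[-1.5,-1,40],"grip":36}]'

```text
time: 5.03
tcp_pos: [0.5252, -0.1916, 0.0796]
ee_rot: [3.122, 0.344, 0.001]
contact_force: [0.8, -0.9, -0.3]
gripper_width: 0.0308
```

>>> carry_out --motion '[{"dr":[0,0,0],"travel":[0,0,0],"grip":10},{"dr":[0,0,0],"travel":[0,0,0],"grip":10},{"dr":[0,0,0],"travel":[0,0,0],"grip":10},{"dr":[0,0,0],"travel":[0,0,0],"grip":10},{"dr":[0,0,0],"travel":[0,0,0],"grip":10},{"dr":[0,0,0],"travel":[0,0,0],"grip":10}]'

```text
time: 5.53
tcp_pos: [0.5254, -0.1915, 0.0797]
ee_rot: [3.122, 0.344, 0.001]
contact_force: [0.4, -0.3, 6.1]
gripper_width: 0.0246
```

```bash
python3 - <<'E'
from h import *
im=wrist(); o=im["obs"]; print(o); save(im,"w3")
E
```

```text
{'time': 5.5333, 'qpos': array([ 0.5175546 ,  0.85763471, -0.42941565,  1.87562432,  0.64703734,
        0.54988389, -0.12577087]), 'qvel': array([ 4.64778016e-05, -1.14179144e-03,  2.10455848e-03, -1.13320837e-03,
       -6.72540875e-05,  2.81343402e-04,  1.55832720e-03]), 'joint_efforts': array([-1.08143797e-01, -4.99143434e+01, -4.44648877e+00, -8.07486802e+00,
        3.20935843e-02, -1.79891777e-01, -7.32828948e-05]), 'tcp_pos': array([ 0.52537953, -0.19154749,  0.07967   ]), 'ee_rot': array([3.12223929e+00, 3.44435736e-01, 1.08400114e-03]), 'contact_force': array([ 0.39454192, -0.25293047,  6.10602651]), 'wrist_torque': array([0.04361886, 0.0946101 , 0.06549852]), 'gripper_width': 0.02456711771371978}
```

View pics/w3.png

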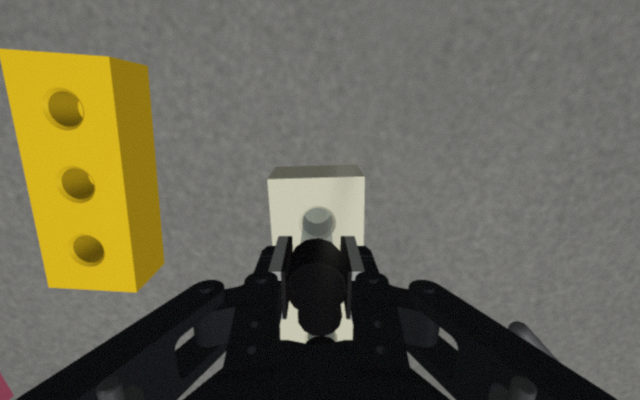

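>>> carry_out --motion '[{"dr":[0,0,0],"travel":[0,0,-5],"grip":10},{"dr":[0,0,0],"travel":[0,0,-12],"grip":10},{"dr":[0,0,0],"travel":[0,0,-22],"grip":10},{"dr":[0,0,0],"travel":[0,0,-37],"grip":10},{"dr":[0,0,0],"travel":[0,0,-60],"grip":10},{"dr":[0,0,0],"travel":[0,0,-85],"grip":10},{"dr":[0,0,0],"travel":[0,0,-105],"grip":10},{"dr":[0,0,0],"travel":[0,0,-115],"grip":10},{"dr":[0,0,0],"travel":[0,0,-115],"grip":10},{"dr":[0,0,0],"travel":[0,0,-115],"grip":10}]'

```text
time: 6.42
tcp_pos: [0.5248, -0.1917, 0.1944]
ee_rot: [3.122, 0.344, 0.0]
contact_force: [-1.3, -0.2, -0.5]
gripper_width: 0.0246
```

```bash
python3 - <<'E'
from h import *
im=wrist(); o=im["obs"]; print(o["time"],o["tcp_pos"],o["contact_force"],o["gripper_width"]); 
s=cams.get_image("side"); save(im,"w4"); save(s,"s4",(220,120,340,280),4)
print([(k,[(d["point"],d["p"]) for d in spotter.place_of(k,s)]) for k in("tube_center","tube_foot")])
t=o["tcp_pos"]; print([proj(s,t+[0,0,z]).round(1) for z in(-.065,-.0155,.022,.034)])
t=cams.get_image("top"); save(t,"t4",(180,110,360,220),4)
E
```

```text
6.4167 [ 0.5247817  -0.19167301  0.19435686] [-1.29673321 -0.18747516 -0.4925289 ] 0.024597851575026704
[('tube_center', [([268.5, 171.7], 0.61)]), ('tube_foot', [([273.8, 190.2], 0.88)])]
[array([271.2, 186.8]), array([270. , 169.3]), array([269.1, 155.5]), array([268.7, 150.9])]
```

View pics/w4.png

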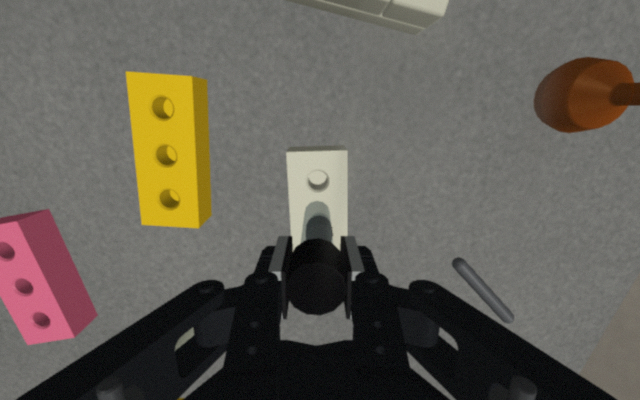

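View pics/s4.png

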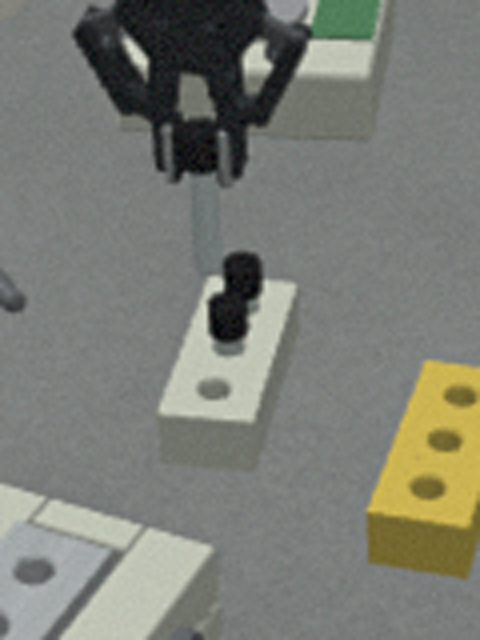

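```bash
python3 - <<'E'
from h import *
o=status.get_obs(); print(move(o,[.518,-.025,.195],[1,-.014]))
im=wrist(); 
T=R.from_rotvec(o["ee_rot"])
for L in(.065,):
  print([ (proj(im,o["tcp_pos"]+T.apply([dx,dy,L]))).round(1) for dx,dy in((0,0),(-.005,0),(.005,0),(0,-.005),(0,.005))])
save(im,"w5",(270,180,370,300),5)
E
```

```text
(array([  30.1, -163.7,   -1.8]), array([-0.05,  0.12, 13.41]))
[array([315.8, 209.5]), array([308.9, 209.5]), array([322.7, 209.5]), array([315.8, 202.9]), array([315.8, 216. ])]
```

View pics/w5.png

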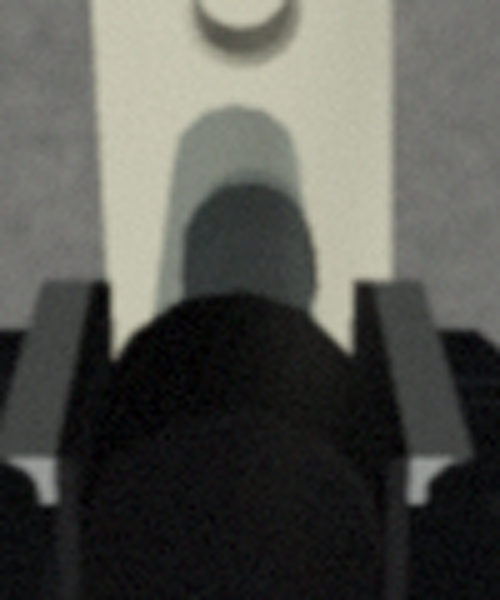

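>>> carry_out --motion '[{"dr":[0,0,3],"travel":[6,-30,-2],"grip":10},{"dr":[0,0,8],"travel":[14,-70,-2],"grip":10},{"dr":[0,0,13.4],"travel":[22,-110,-2],"grip":10},{"dr":[0,0,13.4],"travel":[27,-145,-2],"grip":10},{"dr":[0,0,13.4],"travel":[30,-164,-2],"grip":10},{"dr":[0,0,13.4],"travel":[30,-164,-2],"grip":10},{"dr":[0,0,13.4],"travel":[30,-164,-2],"grip":10},{"dr":[0,0,13.4],"travel":[30,-164,-2],"grip":10},{"dr":[0,0,13.4],"travel":[30,-164,-2],"grip":10}]'

```text
time: 7.47
tcp_pos: [0.5185, -0.0267, 0.1959]
ee_rot: [3.14, -0.026, -0.001]
contact_force: [-0.2, -1.4, -0.4]
gripper_width: 0.0248
```

```bash
python3 - <<'E'
from h import *
im=wrist(); o=im["obs"]; print(o["time"],o["tcp_pos"],o["ee_rot"],status.get_obs()["tcp_pos"]); save(im,"w6",(120,0,520,300),2)
E
```

```text
7.4667 [ 0.51848312 -0.02673855  0.19586653] [ 3.14033676e+00 -2.63758571e-02 -1.17283023e-03] [ 0.51853278 -0.02674207  0.19595964]
```

View pics/w6.png

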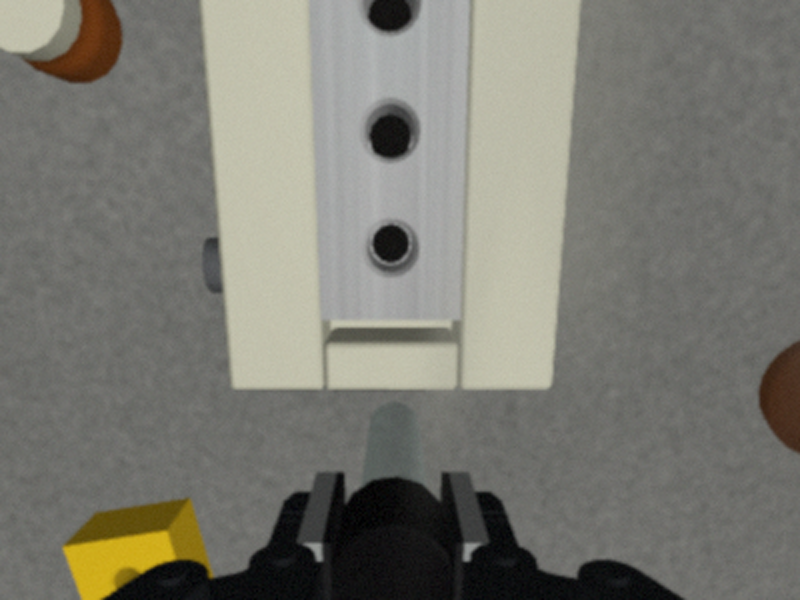

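```bash
python3 - <<'E'
from h import *
im=wrist(); save(im,"w7",(280,0,355,150),4)
o=im["obs"]
p=im["pixels"][:,:,0].astype(int)
for r in (122,123,67): print(r,p[r,296:336])
for c in (315,): print(p[40:150,c])
E
```

```text
122 [165 163 166 169 165 160 151 133 125 112  70  26  23  13  23  18  23  21
  13  20  23  23  19  20  19  22  27  39  99 118  96  98 107 142 164 169
 166 167 165 164]
123 [165 165 162 167 164 163 152 133 121 124  85  33  21  18  28  17  23  20
  18  24  22  24  22  19  16  22  19  44 110 124  94  98 106 140 160 166
 164 164 165 165]
67 [169 168 167 163 158 149 133 110  82  39  22  15  17  11  23  22  21  20
  24  19  24  17  20  21  17  18  22  25  53  73  85  94  99 125 156 171
 171 164 166 164]
[170 164 167 166 165 167 170 167 159 138 135 120  96  84  79  78  67  45
  24  19  17  14  17  24  19  23  17  19  23  13  23  21  25  23  18  20
  15  20  41  88 123 141 162 166 167 165 168 170 168 170 166 165 168 169
 171 168 170 165 166 168 169 166 163 169 167 168 165 167 161 149 133 122
  77  31  24  22  17  20  23  19  22  21  20  24  16  18  20  20  19  22
  40  91 108  77  73  85 109 121 138 160 166 167 167 164 167 165 168 166
 163 165]
```

View pics/w7.png

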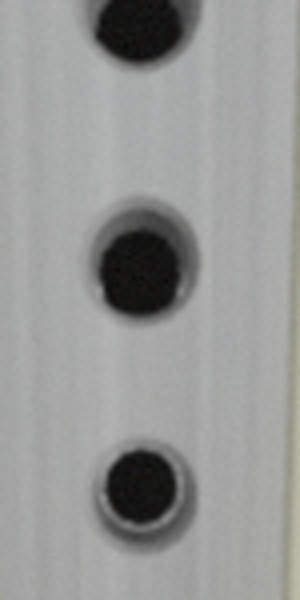

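```bash
python3 - <<'E'
from h import *
im=wrist(); o=im["obs"]; Rt=R.from_rotvec(o["ee_rot"]).as_matrix()
n=atz(im,(316.0,123.8),.08); m=atz(im,(315.5,64.8),.08); print(n,m,np.linalg.norm(n-m))
# foot: 18mm circle 5mm above foot seen; predicted outline
a=np.linspace(0,2*np.pi,60)
for L in(.060,.063):
  P=np.array([proj(im,o["tcp_pos"]+Rt@[.009*np.cos(t),.009*np.sin(t),L]) for t in a]); print("foot18 pred",L,P.min(0),P.max(0))
save(im,"w8",(290,190,340,260),8)
print(o["tcp_pos"])
E
```

```text
[0.5197872  0.03091931 0.08      ] [0.52014851 0.07615537 0.08      ] 0.04523750195652731
foot18 pred 0.06 [302.87719083 199.76362834] [328.30524679 223.74469078]
foot18 pred 0.063 [303.04834481 198.49876571] [328.14081712 222.19681917]
[ 0.5185553  -0.02650553  0.19600058]
```

View pics/w8.png

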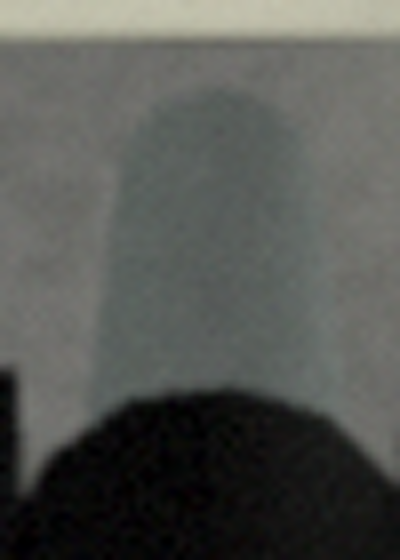

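```bash
python3 - <<'E'
from h import *
o=status.get_obs(); print(o["time"],move(o,[.519,.0316,.1555],[1,-.008]))
E
```

```text
7.6167 (array([ -0.5, -57.9,  40.6]), array([ 0.03,  0.01, -0.49]))
```

>>> carry_out --motion '[{"dr":[0,0,-0.5],"travel":[0,-20,0],"grip":10},{"dr":[0,0,-0.5],"travel":[0,-45,0],"grip":10},{"dr":[0,0,-0.5],"travel":[-0.5,-58,0],"grip":10},{"dr":[0,0,-0.5],"travel":[-0.5,-58,10],"grip":10},{"dr":[0,0,-0.5],"travel":[-0.5,-58,25],"grip":10},{"dr":[0,0,-0.5],"travel":[-0.5,-58,36],"grip":10},{"dr":[0,0,-0.5],"travel":[-0.5,-58,40],"grip":10},{"dr":[0,0,-0.5],"travel":[-0.5,-58,40],"grip":10},{"dr":[0,0,-0.5],"travel":[-0.5,-58,40],"grip":10},{"dr":[0,0,-0.5],"travel":[-0.5,-58,40],"grip":10}]'

```text
time: 8.45
tcp_pos: [0.5194, 0.0327, 0.1567]
ee_rot: [3.142, -0.01, 0.001]
contact_force: [-0.4, -0.7, -0.5]
gripper_width: 0.0244
```

```bash
python3 - <<'E'
from h import *
im=wrist(); o=im["obs"]; print(o["time"],o["tcp_pos"],o["contact_force"],o["wrist_torque"],o["ee_rot"]); save(im,"w9",(200,60,440,260),3)
s=cams.get_image("side"); save(s,"s9",(140,180,300,340),4)
E
```

```text
8.45 [0.51936129 0.03265636 0.15666263] [-0.35586838 -0.66876995 -0.54696118] [ 0.04222526 -0.00082069  0.00206578] [ 3.14153994e+00 -9.85797539e-03  1.43231448e-03]
```

View pics/w9.png

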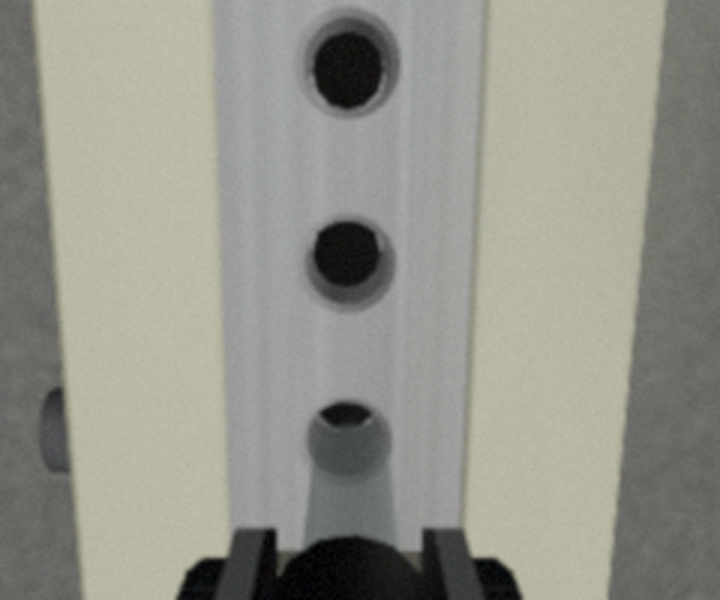

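View pics/s9.png

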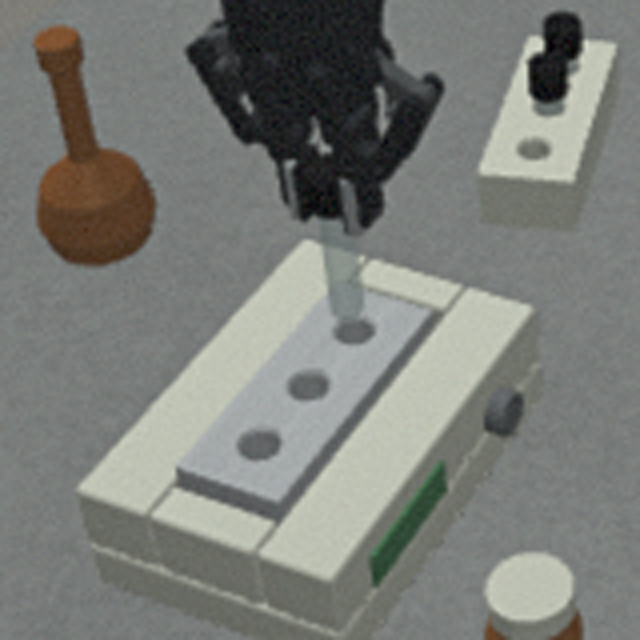

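```bash
python3 - <<'E'
from h import *
im=wrist(); o=im["obs"]; Rt=R.from_rotvec(o["ee_rot"]).as_matrix();print(o["tcp_pos"])
m=atz(im,(316.7,147.5),.08); f=atz(im,(316.2,81.3),.08); print(m,f,m-(f-m))
a=np.linspace(0,2*np.pi,60)
P=np.array([proj(im,o["tcp_pos"]+Rt@[.009*np.cos(t),.009*np.sin(t),.060]) for t in a]); print(P.min(0),P.max(0))
P=np.array([proj(im,o["tcp_pos"]+Rt@[.005*np.cos(t),.005*np.sin(t),.065]) for t in a]); print(P.min(0),P.max(0))
save(im,"w10",(290,180,345,250),8)
E
```

```text
[0.51938723 0.03291183 0.15682795]
[0.52052867 0.0760572  0.08      ] [0.52041804 0.12074561 0.08      ] [0.5206393  0.03136878 0.08      ]
[302.88650783 199.75948298] [328.31461288 223.74065429]
[308.69660158 202.99140354] [322.51338719 216.05299466]
```

View pics/w10.png

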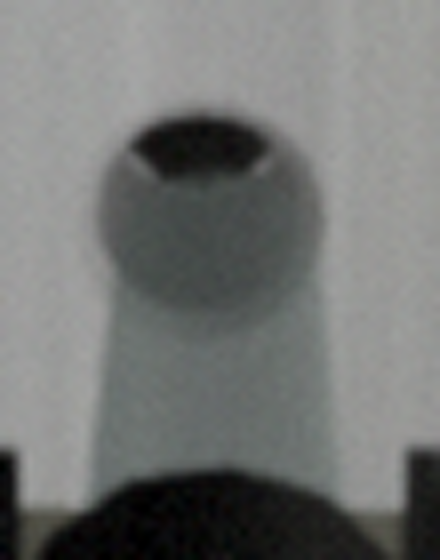

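>>> carry_out --motion '[{"dr":[0,0,0],"travel":[0.4,1,2],"grip":10},{"dr":[0,0,0],"travel":[0.4,1,4],"grip":10},{"dr":[0,0,0],"travel":[0.4,1,6],"grip":10},{"dr":[0,0,0],"travel":[0.4,1,7.5],"grip":10},{"dr":[0,0,0],"travel":[0.4,1,8.5],"grip":10},{"dr":[0,0,0],"travel":[0.4,1,8.5],"grip":10},{"dr":[0,0,0],"travel":[0.4,1,8.5],"grip":10}]'

```text
time: 9.18
tcp_pos: [0.5193, 0.0322, 0.1477]
ee_rot: [3.142, -0.008, -0.0]
contact_force: [0.5, -0.4, -0.7]
gripper_width: 0.0244
```

>>> carry_out --motion '[{"dr":[0,0,0],"travel":[0,0,0.8],"grip":10},{"dr":[0,0,0],"travel":[0,0,1.6],"grip":10},{"dr":[0,0,0],"travel":[0,0,2.4],"grip":10},{"dr":[0,0,0],"travel":[0,0,3.2],"grip":10}]'

```text
time: 9.52
tcp_pos: [0.5193, 0.0321, 0.1445]
ee_rot: [3.142, -0.008, 0.0]
contact_force: [0.2, 0.6, 0.5]
gripper_width: 0.0247
```

>>> carry_out --motion '[{"dr":[0,0,0],"travel":[0,0,0.8],"grip":10},{"dr":[0,0,0],"travel":[0,0,1.6],"grip":10},{"dr":[0,0,0],"travel":[0,0,2.4],"grip":10},{"dr":[0,0,0],"travel":[0,0,3.2],"grip":10}]'

```text
time: 9.85
tcp_pos: [0.5193, 0.0321, 0.1413]
ee_rot: [3.142, -0.008, 0.0]
contact_force: [0.2, 0.6, 0.3]
gripper_width: 0.0245
```

>>> carry_out --motion '[{"dr":[0,0,0],"travel":[0,0,0.8],"grip":10},{"dr":[0,0,0],"travel":[0,0,1.6],"grip":10},{"dr":[0,0,0],"travel":[0,0,2.4],"grip":10},{"dr":[0,0,0],"travel":[0,0,3.2],"grip":10}]'

```text
time: 10.18
tcp_pos: [0.5189, 0.0319, 0.138]
ee_rot: [3.141, -0.009, -0.001]
contact_force: [-1.2, -1.0, -0.6]
gripper_width: 0.0246
```

>>> carry_out --motion '[{"dr":[0,0,0],"travel":[0,0,0.8],"grip":10},{"dr":[0,0,0],"travel":[0,0,1.6],"grip":10},{"dr":[0,0,0],"travel":[0,0,2.4],"grip":10},{"dr":[0,0,0],"travel":[0,0,3.2],"grip":10}]'

```text
time: 10.52
tcp_pos: [0.519, 0.0319, 0.1348]
ee_rot: [3.141, -0.009, -0.001]
contact_force: [-0.4, -1.0, 1.1]
gripper_width: 0.0247
```

```bash
python3 - <<'E'
from h import *
o=status.get_obs(); print(o["time"],o["tcp_pos"],o["contact_force"],o["wrist_torque"])
s=cams.get_image("side"); save(s,"s11",(160,180,300,300),5)
E
```

```text
10.5167 [0.51895248 0.03188455 0.13480613] [-0.3501933  -0.99226019  1.13875042] [-0.1720049   0.38776832 -0.01493067]
```

View pics/s11.png

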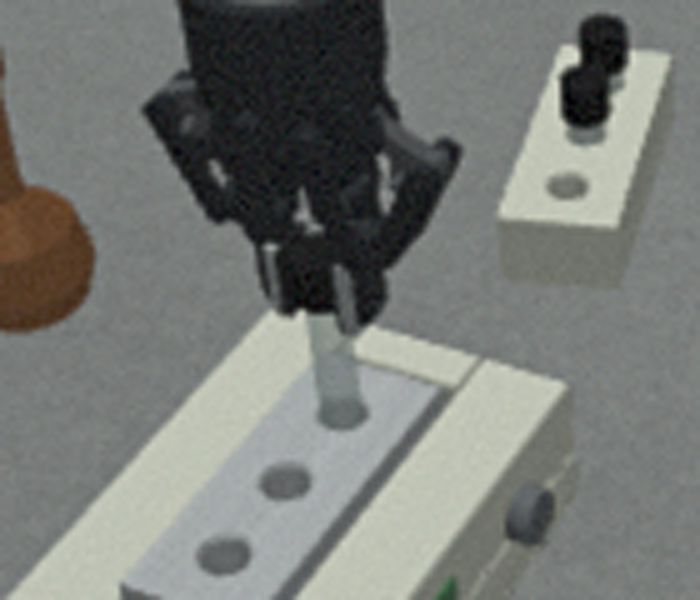

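>>> carry_out --motion '[{"dr":[0,0,0],"travel":[-0.3,0.2,0.8],"grip":10},{"dr":[0,0,0],"travel":[-0.4,0.4,1.6],"grip":10},{"dr":[0,0,0],"travel":[-0.4,0.4,2.4],"grip":10},{"dr":[0,0,0],"travel":[-0.4,0.4,3.2],"grip":10},{"dr":[0,0,0],"travel":[-0.4,0.4,4.0],"grip":10}]'

```text
time: 10.98
tcp_pos: [0.5189, 0.0317, 0.1309]
ee_rot: [3.142, -0.008, 0.0]
contact_force: [-0.5, -0.3, 0.6]
gripper_width: 0.0248
```

>>> carry_out --motion '[{"dr":[0,0,0],"travel":[0,0,0.8],"grip":10},{"dr":[0,0,0],"travel":[0,0,1.6],"grip":10},{"dr":[0,0,0],"travel":[0,0,2.4],"grip":10}]'

```text
time: 11.23
tcp_pos: [0.5189, 0.0317, 0.1285]
ee_rot: [3.142, -0.009, 0.0]
contact_force: [-0.9, -0.8, -0.0]
gripper_width: 0.0246
```

Foot is at about z=0.0638 (16 mm deep). The plug level would be about 0.060, or TCP 0.1247, so I'll take short steps.

>>> carry_out --motion '[{"dr":[0,0,0],"travel":[0,0,0.8],"grip":10},{"dr":[0,0,0],"travel":[0,0,1.6],"grip":10},{"dr":[0,0,0],"travel":[0,0,2.4],"grip":10}]'

```text
time: 11.48
tcp_pos: [0.5189, 0.0317, 0.1261]
ee_rot: [3.142, -0.009, 0.0]
contact_force: [-1.7, -0.5, 1.3]
gripper_width: 0.0242
```

>>> carry_out --motion '[{"dr":[0,0,0],"travel":[0,0,0.8],"grip":10},{"dr":[0,0,0],"travel":[0,0,1.4],"grip":10}]'

```text
time: 11.65
tcp_pos: [0.5189, 0.0317, 0.1247]
ee_rot: [3.142, -0.009, 0.0]
contact_force: [-1.5, -0.6, 0.9]
gripper_width: 0.0246
```

>>> carry_out --motion '[{"dr":[0,0,0],"travel":[-0.2,0.1,0.8],"grip":10},{"dr":[0,0,0],"travel":[-0.3,0.1,1.4],"grip":10}]'

```text
time: 11.82
tcp_pos: [0.5188, 0.0317, 0.1233]
ee_rot: [-3.141, 0.009, -0.001]
contact_force: [-0.4, -0.9, -0.2]
gripper_width: 0.0247
```

>>> carry_out --motion '[{"dr":[0,0,0],"travel":[0,0,0.8],"grip":10},{"dr":[0,0,0],"travel":[0,0,1.4],"grip":10}]'

```text
time: 11.98
tcp_pos: [0.5188, 0.0317, 0.1219]
ee_rot: [-3.141, 0.009, -0.001]
contact_force: [-0.5, 0.2, -0.1]
gripper_width: 0.0246
```

>>> carry_out --motion '[{"dr":[0,0,0],"travel":[0,0,0.8],"grip":10},{"dr":[0,0,0],"travel":[0,0,1.6],"grip":10},{"dr":[0,0,0],"travel":[0,0,2.4],"grip":10}]'

```text
time: 12.23
tcp_pos: [0.5188, 0.0317, 0.1195]
ee_rot: [-3.141, 0.008, -0.001]
contact_force: [-0.4, -0.2, -0.0]
gripper_width: 0.0247
```

>>> carry_out --motion '[{"dr":[0,0,0],"travel":[0,0,0.8],"grip":10},{"dr":[0,0,0],"travel":[0,0,1.6],"grip":10},{"dr":[0,0,0],"travel":[0,0,2.4],"grip":10},{"dr":[0,0,0],"travel":[0,0,3.2],"grip":10}]'

```text
time: 12.57
tcp_pos: [0.5187, 0.0317, 0.1163]
ee_rot: [-3.141, 0.008, -0.0]
contact_force: [0.4, -0.3, -0.5]
gripper_width: 0.0245
```

>>> carry_out --motion '[{"dr":[0,0,0],"travel":[0,0,0.8],"grip":10},{"dr":[0,0,0],"travel":[0,0,1.6],"grip":10},{"dr":[0,0,0],"travel":[0,0,2.4],"grip":10},{"dr":[0,0,0],"travel":[0,0,3.2],"grip":10}]'

```text
time: 12.9
tcp_pos: [0.5187, 0.0317, 0.1131]
ee_rot: [-3.142, 0.008, -0.0]
contact_force: [-0.4, 0.3, -0.3]
gripper_width: 0.0248
```

>>> carry_out --motion '[{"dr":[0,0,0],"travel":[0,0,0.8],"grip":10},{"dr":[0,0,0],"travel":[0,0,1.6],"grip":10},{"dr":[0,0,0],"travel":[0,0,2.4],"grip":10}]'

```text
time: 13.15
tcp_pos: [0.5187, 0.0316, 0.1107]
ee_rot: [3.142, -0.008, 0.0]
contact_force: [0.2, -1.0, -0.7]
gripper_width: 0.0248
```

>>> carry_out --motion '[{"dr":[0,0,0],"travel":[0,0,0.8],"grip":10},{"dr":[0,0,0],"travel":[0,0,1.2],"grip":10}]'

```text
time: 13.32
tcp_pos: [0.5186, 0.0316, 0.1094]
ee_rot: [3.141, -0.008, -0.0]
contact_force: [0.0, -1.5, 0.1]
gripper_width: 0.0245
```

>>> carry_out --motion '[{"dr":[0,0,0],"travel":[0,0,0.6],"grip":10}]'

```text
time: 13.4
tcp_pos: [0.5186, 0.0316, 0.1089]
ee_rot: [3.142, -0.008, 0.0]
contact_force: [0.0, 0.5, -0.1]
gripper_width: 0.0246
```

>>> carry_out --motion '[{"dr":[0,0,0],"travel":[0,0,0.5],"grip":10}]'

```text
time: 13.48
tcp_pos: [0.5187, 0.0316, 0.1086]
ee_rot: [3.141, -0.009, 0.0]
contact_force: [0.1, -0.2, 6.7]
gripper_width: 0.0246
```

>>> carry_out --motion '[{"dr":[0,0,0],"travel":[0,0,0.3],"grip":10},{"dr":[0,0,0],"travel":[0,0,0.3],"grip":10}]'

```text
time: 13.65
tcp_pos: [0.5187, 0.0317, 0.1086]
ee_rot: [3.141, -0.008, 0.001]
contact_force: [0.1, 0.1, 5.1]
gripper_width: 0.0244
```

>>> carry_out --motion '[{"dr":[0,0,0],"travel":[0,0,0.3],"grip":10},{"dr":[0,0,0],"travel":[0,0,0.3],"grip":10}]'

```text
time: 13.82
tcp_pos: [0.5187, 0.0317, 0.1086]
ee_rot: [3.141, -0.008, 0.001]
contact_force: [-1.2, -0.2, 7.6]
gripper_width: 0.0244
```

The tube touched bottom at TCP 0.1086 (foot about 0.044, home level) with about 7 N. I'll open the fingers slowly and then retreat straight up.

>>> carry_out --motion '[{"dr":[0,0,0],"travel":[0,0,-0.3],"grip":10},{"dr":[0,0,0],"travel":[0,0,-0.3],"grip":34},{"dr":[0,0,0],"travel":[0,0,-0.3],"grip":45},{"dr":[0,0,0],"travel":[0,0,-0.3],"grip":60},{"dr":[0,0,0],"travel":[0,0,-0.3],"grip":80},{"dr":[0,0,0],"travel":[0,0,-0.3],"grip":80},{"dr":[0,0,0],"travel":[0,0,-0.3],"grip":80},{"dr":[0,0,0],"travel":[0,0,-0.3],"grip":80}]'

```text
time: 14.48
tcp_pos: [0.5186, 0.0316, 0.1081]
ee_rot: [3.141, -0.009, -0.0]
contact_force: [-0.1, 0.5, 0.3]
gripper_width: 0.0686
```

```bash
python3 - <<'E'
from h import *
im=wrist(); o=im["obs"]; print(o["time"],o["tcp_pos"],o["contact_force"],o["gripper_width"]); save(im,"w12")
E
```

```text
14.4833 [0.51859281 0.03157473 0.10809234] [-0.07390037  0.48941515  0.33540691] 0.06859723391221202
```

View pics/w12.png

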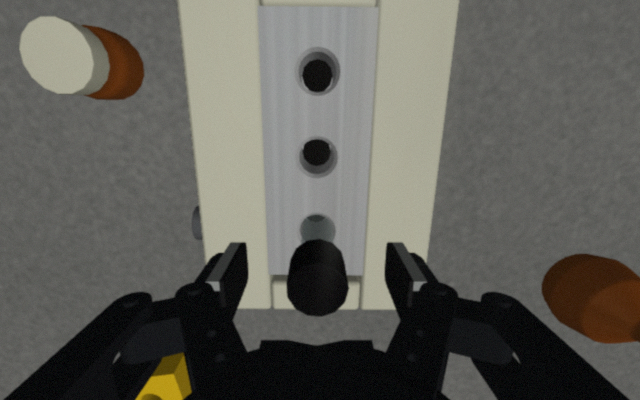

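The tube stands free between the open jaws at (317,275). Retreating straight up.

>>> carry_out --motion '[{"dr":[0,0,0],"travel":[0,0,-8],"grip":80},{"dr":[0,0,0],"travel":[0,0,-20],"grip":80},{"dr":[0,0,0],"travel":[0,0,-40],"grip":80},{"dr":[0,0,0],"travel":[0,0,-65],"grip":80},{"dr":[0,0,0],"travel":[0,0,-95],"grip":80},{"dr":[0,0,0],"travel":[0,0,-120],"grip":80},{"dr":[0,0,0],"travel":[0,0,-130],"grip":80},{"dr":[0,0,0],"travel":[0,0,-130],"grip":80},{"dr":[0,0,0],"travel":[0,0,-130],"grip":80},{"dr":[0,0,0],"travel":[0,0,-130],"grip":80}]'

```text
time: 15.37
tcp_pos: [0.5176, 0.0312, 0.237]
ee_rot: [3.141, -0.009, -0.004]
contact_force: [0.0, -0.2, 0.7]
gripper_width: 0.0684
```

```bash
python3 - <<'E'
from h import *
im=wrist(); o=im["obs"]; print(o["time"],o["tcp_pos"],o["contact_force"]); save(im,"w13",(160,0,480,300),2)
s=cams.get_image("side"); save(s,"s13",(140,140,300,300),4)
for k,z in(("tube_center",.0935),):
  print([(d["point"],d["p"],atz(s,d["point"],z)) for d in spotter.place_of(k,s)])
print([proj(s,[.5194,.031,z]) for z in(.08,.119,.143)])
E
```

```text
15.3667 [0.51764609 0.03115313 0.23701315] [ 0.04055778 -0.17773052  0.70931093]
[([225.4, 257.1], 0.75, array([0.52182408, 0.03300796, 0.0935    ]))]
[array([227.58425337, 261.52862078]), array([225.55386941, 247.67121747]), array([224.26010963, 238.84128605])]
```

View pics/w13.png

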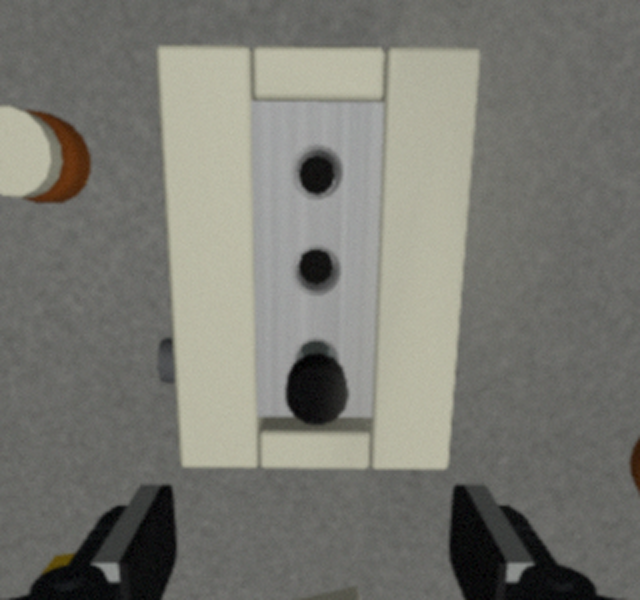

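View pics/s13.png

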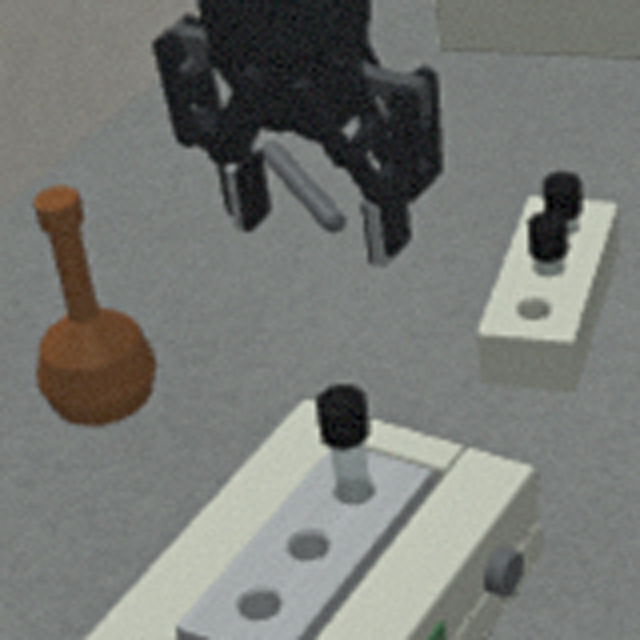

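```bash
python3 -c "
from station import bot; print(bot.sign_off())"
```

```text
the job is handed in; nothing more can be done
None
```

The tall tube is standing in the clear well of the block heater, the one nearest the rack. I let go of it, backed the gripper off straight up, and handed the job in at about 15.5 s.

- **Finding the well:** the first well I felt took the tube past the plug level with no more than about 1.5 N of vertical force. It stopped only at the floor, with the foot at z ≈ 0.044 m, which is home level. I did not need to try the other two wells.
- **Forces:** the highest reading on the floor was about 7.6 N. While lowering, sideways contact with the well wall stayed below 2 N.
- **Last checks:** the wrist and side pictures show the tube upright, with the cap about where a fully seated tube should be. The gripper was clear, and the two stubby tubes were still in the rack. The block, the look-alikes and the other things in view showed no sign of having been moved.
- **Disagreement:** the early top and side camera estimates differed by up to about 5 mm. I used wrist-camera measurements for the final alignment instead.

No check failed.

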